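# Rover coast-down check

## Robot

A 6-joint arm with a two-finger parallel gripper is mounted at the origin on the work surface. World frame = base frame: x ahead of the robot, y to its left, z up, the work surface at z = 0. Lengths are in mm, angles in degrees, forces in N, time in s.
With the tool pointing down it reaches from about 350 to 775 mm from the base axis. Payload 5.5 kg.
Tool frame: the origin (TCP) lies at the very end of the fingers, on their centre line; the grasp point (between the pads) lies 19 mm behind it; z points along the fingers, y is the line along which they close (so a half turn about z gives the same grasp; the last joint's range is limited). The gripper opens to 85 mm and grips with 20 to 120 N. Pads are 22 mm wide; open, the fingers measure 114 mm over their backs; the gripper's body (76 mm by 85 mm) begins 54 mm behind the grasp point. The pads swing forward as they close: fully open they stand 13 mm farther back than shut.
Start: joints at [-81.566, 17.945, 2.641, 74.691, 0, 82.002], TCP at [162.653, -551.558, 231.323] pointing down, gripper open.
Joint ranges: [-158.12, 158.12], [-49.38, 96.58], [-58.88, 72.47], [-126.05, 133.96], [-84.25, 85.87], [-180, 180]. Speed limits (degrees/s): [147.25, 147.25, 180, 180, 180, 180].

## Interface

Orientations are given as a 3x3 rotation matrix whose columns are the frame's x, y, z axes.
In Python, from station import arm gives the robot as it stands. The module is installed in compiled form; this text tells all that it offers.
- The arm moves only by the tool drive_tool, never from a script. Its argument "targets" is a list of rows, each an object of numbers: "tx", "ty", "tz": the shift along the tool's x, y, z each as a share of 300 mm, from -1 to 1; "wx", "wy", "wz": the turn, a rotation vector about the tool's x, y, z each as a share of 360 degrees, from -1 to 1; "claw": the opening, from -1 (shut) to 1 (fully open). A call has 1 to 8 rows; each row is the pose to reach, as a shift and turn from the pose commanded when the call began, along the tool's axes at that moment, turning the shorter way round; what a row does not reach only later rows make up. A row lasts 1/12 s, in which the tool goes at most 41.7 mm and 7.16 degrees, less where a joint would pass 70% of its speed; a pose out of reach is approached as far as the arm can. A call with a number of a shift or a turn outside -1 to 1 is refused whole. A call with a gripper value outside its range is refused whole. The fingers move at their own pace and stop on an object; "grip_force" is the grip in N (left out, the last holds). Time passes only in rows, so rows that repeat a pose let the fingers close. It gives the time, the measured TCP pose, the force, the opening and the grip force at its end, in the units of the state.
- arm.sense(): the state, without advancing time (a new reading comes with each control period).
- arm.get_image(name): name is "scene" or "top" or "wrist"; returns a dict with "img" (420x560x3 uint8, blue, green, red), "fov_y" (degrees; the focal length in pixels is half the picture's height over the tangent of half this angle, whatever the lens; pixels are square), "cx", "cy" (the principal point, pixels), "R" (3x3) and "t" (3): a world point X has camera coordinates R X + t. Camera axes: x right, y down, z forward; pixel columns grow to the right and rows downward; lengths in mm; the calibration is good to about 2 mm. A picture is of the moment at which its call begins. There is no depth.
- arm.close_job(): hands the job in; it is judged then, once.
The state is a dict: "clock": time; "joints": joint angles; "dq": joint speeds; "tau": joint torques, N m; "tcp_pos": TCP position; "tcp_rot": TCP orientation; "wrist_force": force on the tool from outside, world axes, zero at the start; "moment": the same for the moment, N m; "finger_gap": finger opening in mm; "grasp_force": force on a finger pad.
Only numpy, scipy, OpenCV 4.12 (cv2) and the standard library are available. Lean on these libraries where they do the work, as an engineer would, in place of code of your own. Each camera call takes 0.05 s, during which the arm holds its last target. There are 200 camera calls.

## Task

Raise the red gate by pressing its pad down so that the rover coasts down the test ramp by itself, and do not touch the rover before its orange nose bumper is inside the green zone. Then catch it by the sprung bumper with the fingers, moving along with it so gently that the bumper is pushed in no more than about 12 mm, never gripping or striking the rover, and bring it to rest with the bumper's face still inside the green zone. The gate stays up, the other things on the bench stay where they are, and the program finishes while the fingers are still holding the rover at rest there.

Things in the scene. Friction and masses are not known exactly. Their poses are not given: they have to be found in the camera images.
- track: Fixed straight plywood ramp, 960 mm long, 160 mm wide between curbs 12 mm high, tilted 0.045 rad. Origin: on the running surface, on the centreline. -y points downhill along the surface, z is normal to it, x across. Green zone between white lines: y from -0.06 down to -0.33. Black end stop 50 mm high with its face at y = -0.43; the bumper face must never pass y = -0.40.
- zone (a point): Centre of the green zone, on the running surface (270 mm long along the track).
- rover: Four-wheeled black rover, 0.60 kg (0.50 to 0.74). Origin on the surface under its middle; -y is forward (downhill), z up. Body 165 x 85 mm, top at 60 mm, electronics up to 89 mm behind y = -0.03; wheel radius 33 mm, 136 mm wide. Viscous wheel drag: it gains about 0.3 m/s2, enters the zone at about 0.25 m/s and tends to 0.3 (time constant 1 s). Starts with the bumper on the gate.
- nose (a point): Centre of the front face of the orange bumper, a bar 120 mm wide across the track, 12 mm thick, from 25 to 61 mm above the running surface. It moves with the bumper; spring relaxed, it is 140 mm ahead of (-y) the rover's origin and 43 mm above the surface.
- bumper (a joint): Travel of the bumper into the rover in m: 0 relaxed, 0.03 fully in. Spring 60 N/m, light damping; resting against the gate or a still finger it reads about 0.004. Pushed in by more than 0.014, the catch counts as a slam.
- gate (a joint): Angle of the gate in rad: 0 red bar level across the near half of the track blocking the bumper (at track y 0.13 to 0.24), 0.8 fully raised (stop). The bar clears the bumper from about 0.3; counts as raised from 0.6. Stiff hinge: stays where it is left (takes about 1 N at the pad).
- gate_pad (a point): Centre of the top of the red press pad (40 x 40 x 8 mm) on the gate's tail, on the robot's side of the track. The hinge axis runs along the track, 75 mm from here towards the track, 46 mm above the running surface; 0.8 rad lowers the pad 54 mm and brings it 20 mm nearer the hinge. Pressing it straight down raises the bar.
- multimeter: Yellow multimeter lying on the bench, 85 x 170 x 41 mm. Bystander; origin under its centre.
- screwdriver: Yellow screwdriver lying beyond the track. Bystander.
- spare_wheel: Spare wheel lying flat, 66 mm across, 27 mm high. Bystander.
- battery: Blue battery pack 50 x 105 x 28 mm. Bystander.
- standoff_jar: Jar of standoffs, 60 mm across, 90 mm tall, at the right of the bench. Bystander.

How it is judged:
By the outcome, as a careful person would: the job done as asked, in the order asked, and still so for the second after the job is handed in, while the arm keeps its last pose, push and grip.
It also fails if it takes over 32 s, if anything falls off the work surface, if the arm or the gripper's body presses on something with over 40 N, if the wrist force passes 120 N, or if a joint passes its speed limit or range.

## Working session

There is one attempt and no reset: what is moved stays moved. The work goes in short steps, Python scripts to look and compute and a tool call to move; the robot and the scene stay as the last step left them, time stands still between calls to the robot, and variables do not carry over. Pictures are saved under pics/ and viewed, at most 10 in all, crops included, and the job is handed in when it is done.

Besides the shell and the picture viewer there is one more tool, called after "Emit:" in YAML: its name, and indented under it one key for each argument. drive_tool: Moves the arm, as the interface text tells. Shift numbers are shares of 300 mm and turn numbers shares of 360 degrees, none past 1 either way. Its arguments: {"type":"object","properties":{"targets":{"type":"array"},"grip_force":{"type":"number"}},"required":["targets"]}

```bash
mkdir -p pics && ls && python3 - <<'E'
from station import arm
import cv2,numpy as np
s=arm.sense();print({k:np.round(v,3).tolist() for k,v in s.items()})
for n in("scene","top"):
    d=arm.get_image(n);cv2.imwrite(f"pics/{n}0.png",d["img"]);print(n,d["fov_y"],d["cx"],d["cy"],np.round(d["R"],4).tolist(),np.round(d["t"],1).tolist())
    np.savez(f"{n}0.npz",**d)
E
```

```text
pics
{'clock': 0.0, 'joints': [-81.566, 17.99, 2.577, 74.692, 0.001, 82.001], 'dq': [-0.071, -0.012, 0.03, -0.003, -0.073, -0.026], 'tau': [-0.001, -48.063, 29.853, 0.019, -0.0, 0.0], 'tcp_pos': [162.581, -550.996, 230.421], 'tcp_rot': [[0.959, 0.283, -0.0], [0.283, -0.959, 0.002], [0.0, -0.002, -1.0]], 'wrist_force': [-0.229, 0.104, -0.622], 'moment': [0.035, 0.075, 0.028], 'grasp_force': 0.0, 'finger_gap': 85.748}
scene 43.867696197985026 284.02237973937827 213.08761698330937 [[-0.7583, 0.6516, 0.0196], [0.4315, 0.5243, -0.7341], [-0.4886, -0.5482, -0.6787]] [491.4, -139.6, 1726.0]
top 49.64539402982094 273.5163408003771 209.39656121612578 [[0.0129, -0.9999, -0.0012], [-0.9962, -0.0127, -0.0866], [0.0866, 0.0023, -0.9962]] [-67.1, 585.9, 1590.0]
```

View pics/scene0.png

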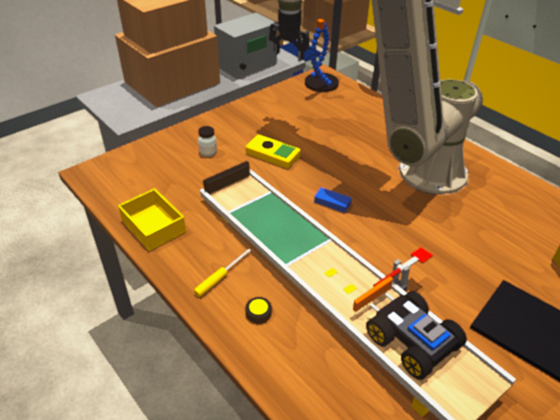

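View pics/top0.png

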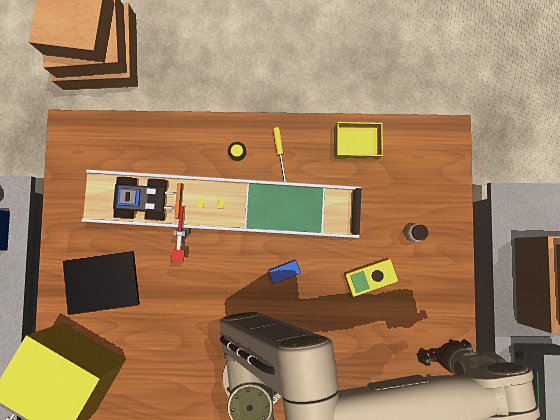

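The scene view shows the rover behind the orange bumper and red gate bar at about (375,293), the red pad at (422,255) and the green zone at about (280,225). The top view shows the zone at x 247–323, y 183–232 and the pad at (178,256). The track runs along world y, downhill towards −y.

```bash
cat > h.py <<'E'
import cv2,numpy as np
def K(d):
    f=len(d["img"])/2/np.tan(np.radians(float(d["fov_y"]))/2)
    return np.array([[f,0,d["cx"]],[0,f,d["cy"]],[0,0,1]])
def P(d): return K(d)@np.c_[d["R"],d["t"]]
def tri(a,pa,b,pb):
    X=cv2.triangulatePoints(P(a),P(b),np.float64(pa).reshape(-1,2).T,np.float64(pb).reshape(-1,2).T)
    return (X[:3]/X[3]).T
def proj(d,X):
    u=P(d)@np.r_[X,1]; return u[:2]/u[2]
def blobs(d,lo,hi,roi=None,amin=15):
    m=cv2.inRange(cv2.cvtColor(d["img"],cv2.COLOR_BGR2HSV),lo,hi)
    if roi: z=np.zeros_like(m); x0,y0,x1,y1=roi; z[y0:y1,x0:x1]=m[y0:y1,x0:x1]; m=z
    c,_=cv2.findContours(m,cv2.RETR_EXTERNAL,cv2.CHAIN_APPROX_NONE)
    return sorted([k for k in c if cv2.contourArea(k)>=amin],key=cv2.contourArea,reverse=True)
E
python3 - <<'E'
from h import *
S=dict(np.load("scene0.npz"));T=dict(np.load("top0.npz"))
for n,d in(("S",S),("T",T)):
    print(n,"campos",np.round(-d["R"].T@d["t"]))
    g=blobs(d,(60,60,30),(90,255,255),(180,150,350,280))[0]
    q=cv2.approxPolyDP(cv2.convexHull(g),6,True)[:,0]
    print("green",cv2.contourArea(g),q.tolist())
    for nm,lo,hi in(("red",(0,190,150),(3,255,255)),("red2",(174,190,100),(180,255,255)),("orange",(5,215,150),(13,255,255))):
        for c in blobs(d,lo,hi,(100,150,480,350))[:5]:
            r=cv2.minAreaRect(c);print(nm,cv2.contourArea(c),np.round(r[0],1),np.round(r[1],1),round(r[2]),cv2.boundingRect(c))
print([T["img"][y,x].tolist() for x,y in((178,256),(180,190),(180,235))],[S["img"][y,x].tolist() for x,y in((423,255),(372,292),(390,277))])
a=cv2.resize(S["img"][230:330,340:460],None,fx=4,fy=4,interpolation=0);b=cv2.resize(T["img"][170:270,130:210],None,fx=4,fy=4,interpolation=0)
cv2.imwrite("pics/crop1.png",np.hstack([a,b]))
E
```

```text
S campos [1276.  699. 1059.]
green 3246.5 [[231, 213], [272, 193], [327, 239], [285, 263]]
red 119.5 [421.3 254.7] [16.  11.3] 36 (412, 248, 20, 14)
red 27.5 [394.9 272.1] [ 3.9 10.3] 56 (390, 269, 10, 8)
orange 20.5 [373.3 292. ] [ 2.4 42.7] 58 (355, 280, 37, 24)
T campos [ 447.  -63. 1635.]
green 3191.0 [[249, 184], [322, 188], [320, 232], [246, 227]]
red 32.0 [180.2 218. ] [ 2.4 24.2] 4 (179, 206, 4, 25)
[[64, 73, 217], [30, 48, 95], [171, 177, 183]] [[0, 13, 250], [0, 113, 244], [0, 124, 247]]
```

View pics/crop1.png

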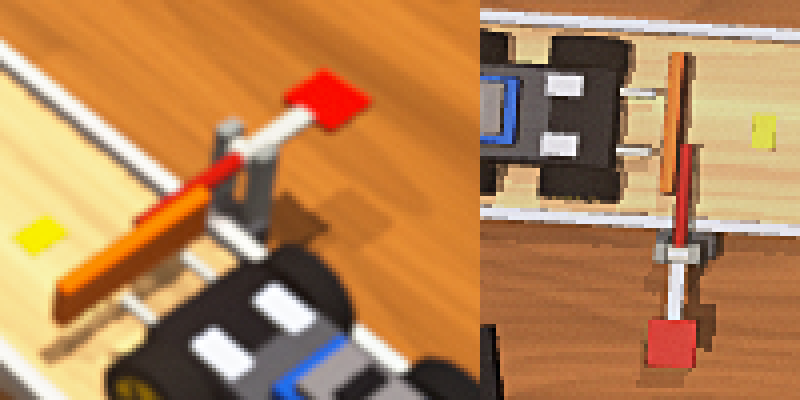

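The crop shows the pad centre at about (421.3,255) in the scene view and (178,255.7) in the top view. The bumper is pressed against the gate bar.

```bash
python3 - <<'E'
from h import *
S=dict(np.load("scene0.npz"));T=dict(np.load("top0.npz"))
s=[(285,263),(231,213),(272,193),(327,239)];t=[(249,184),(322,188),(320,232),(246,227)]
C=tri(S,s,T,t);print(np.round(C,1)); 
pad=tri(S,(421.3,254.7),T,(178,255.7))[0];print("pad",pad)
o=C.mean(0); yv=(C[0]+C[3]-C[1]-C[2])/2; xv=(C[0]+C[1]-C[2]-C[3])/2
print("zone",o,"len",np.linalg.norm(yv),"wid",np.linalg.norm(xv),"tilt",yv[2]/np.linalg.norm(yv),"yaw",np.degrees(np.arctan2(-yv[0],yv[1])),np.degrees(np.arctan2(xv[1],xv[0])))
th=np.arctan2(-yv[0],yv[1]); 
tl=.045; y=np.array([-np.sin(th)*np.cos(tl),np.cos(th)*np.cos(tl),np.sin(tl)]); x=np.array([np.cos(th),np.sin(th),0]); z=np.cross(x,y)
Rt=np.c_[x,y,z]; O=o+y*195
np.savez("track.npz",R=Rt,O=O)
print("O",O,"pad in track",(pad-O)@Rt)
# bumper top-front edge centre check: orange centre top view ~ (179.5,201), nose 61mm top
d=T; ray=d["R"].T@np.linalg.inv(K(d))@np.array([179.5-0.5,199,1]); c=-d["R"].T@d["t"]
k=((O+z*61-c)@z)/(ray@z); print("bumper top centre track",(c+ray*k-O)@Rt)
for p in (( 90,172),(362,187),(358,237),(83,222)):
    ray=d["R"].T@np.linalg.inv(K(d))@np.array([*p,1]);k=((O-c)@z)/(ray@z);print("track corner",(c+ray*k-O)@Rt)
from station import arm
R=np.c_[y,x,-z];print("R target\n",R); st=arm.sense(); Rc=st["tcp_rot"]
from scipy.spatial.transform import Rotation as Ro
print(Ro.from_matrix(Rc.T@R if hasattr(Rc,'T') else np.array(Rc).T@R).as_rotvec(degrees=True)/360)
print("d tool units to above pad", np.array(Rc).T@(pad+[0,0,60]-np.array(st["tcp_pos"]))/300)
E
```

```text
[[ 672.2   28.9   50. ]
 [ 660.3 -227.1   37. ]
 [ 506.9 -223.3   31.4]
 [ 523.    34.7   45.7]]
pad [419.4723477  260.04038763  99.65331367]
zone [590.59847411 -96.68878888  41.04378551] len 257.73392891171324 wid 151.50293793025565 tilt 0.053116373366966466 yaw -3.1158834645229874 -1.8225826941204204
O [601.18709077  97.82581862  49.81582425] pad in track [-190.26337743  154.1854967    42.94495795]
bumper top centre track [ -0.26049571 163.60539594  61.        ]
track corner [ 7.76036339e+01  4.88611330e+02 -2.08921051e-13]
track corner [ 9.49507298e+01 -4.67779796e+02 -1.06209614e-13]
track corner [-8.37926725e+01 -4.62611044e+02  4.06490453e-14]
track corner [-9.75641647e+01  4.94786388e+02 -1.70556434e-14]
R target
 [[ 0.0543006   0.99852164  0.00244518]
 [ 0.99751081 -0.05435562  0.04491831]
 [ 0.04498481  0.         -0.99898767]]
[ 0.00419932  0.0060458  -0.19567026]
d tool units to above pad [ 1.58612112 -2.35062118  0.24035508]
```

Emit:
drive_tool:
  targets:
    - {"tx":0.9,"ty":-0.53,"wz":-0.155,"claw":-1}
    - {"tx":0.9,"ty":-0.53,"wz":-0.155,"claw":-1}
    - {"tx":0.9,"ty":-0.53,"wz":-0.155,"claw":-1}
    - {"tx":0.9,"ty":-0.53,"wz":-0.155,"claw":-1}
    - {"tx":0.9,"ty":-0.53,"wz":-0.155,"claw":-1}
    - {"tx":0.9,"ty":-0.53,"wz":-0.155,"claw":-1}
    - {"tx":0.9,"ty":-0.53,"wz":-0.155,"claw":-1}
    - {"tx":0.9,"ty":-0.53,"wz":-0.155,"claw":-1}

```text
invalid input
```

```bash
cat >> h.py <<'E'
from scipy.spatial.transform import Rotation as Ro
th=np.radians(-2.15);tl=.045
yt=np.array([-np.sin(th)*np.cos(tl),np.cos(th)*np.cos(tl),np.sin(tl)]);xt=np.array([np.cos(th),np.sin(th),0]);zt=np.cross(xt,yt)
Rt=np.c_[xt,yt,zt];O=np.array([590.6,-96.7,41.04])+195*yt
Rgoal=np.c_[yt,xt,-zt]
def T2W(p): return O+Rt@np.float64(p)
def W2T(p): return (np.float64(p)-O)@Rt
def shift(st,w):
    R=np.array(st["tcp_rot"]);p=np.array(st["tcp_pos"])
    return np.round(R.T@(np.array(w)-p)/300,3),np.round(Ro.from_matrix(R.T@Rgoal).as_rotvec()/2/np.pi,4)
def ray_t(d,px,z):   # pixel -> point on track plane z (track coords)
    c=-d["R"].T@d["t"];r=d["R"].T@np.linalg.inv(K(d))@np.array([px[0],px[1],1.])
    k=((O+zt*z-c)@zt)/(r@zt);return W2T(c+r*k)
def orange(d):
    b=blobs(d,(11,225,130),(17,255,255),(200,150,480,380),8)
    return [(cv2.contourArea(c),)+tuple(np.round(ray_t(d,cv2.minAreaRect(c)[0],50),1)) for c in b[:3]]
E
python3 - <<'E'
from h import *
from station import arm
st=arm.sense();print(st["clock"],np.round(st["tcp_pos"],1),np.round(st["tcp_rot"],3).tolist(),st["finger_gap"])
pad=np.array([419.5,260,99.7]);print("pad track",W2T(pad),"O",O)
S=dict(np.load("scene0.npz"));T=dict(np.load("top0.npz"))
print("orange S",orange(S)," green ends top:",ray_t(T,(249,184),0),ray_t(T,(320,232),0))
w=W2T(pad)
print("to above pad",[shift(st,T2W(w+np.array([5,0,h]))) for h in(40,)], "mid",shift(st,[480,0,190]))
E
```

```text
0.1 [ 162.6 -551.1  230.5] [[0.959, 0.283, -0.0], [0.283, -0.959, 0.002], [0.0, -0.002, -1.0]] 85.39398335411289
pad track [-184.36142798  157.31441078   42.85458469] O [597.90817     97.96546172  49.81203874]
orange S [(192.5, np.float64(-0.8), np.float64(168.0), np.float64(50.0))]  green ends top: [ 7.83440045e+01 -6.70892161e+01  1.66776580e-13] [-7.76738641e+01 -3.25688102e+02 -3.20147142e-14]
to above pad [(array([ 1.6  , -2.339,  0.307]), array([ 0.0043,  0.006 , -0.1984]))] mid (array([ 1.534, -1.462,  0.138]), array([ 0.0043,  0.006 , -0.1984]))
```

Emit:
drive_tool:
  targets:
    - {"tx":0.9,"ty":-0.53,"tz":0,"wx":0,"wy":0,"wz":-0.155,"claw":-1}
    - {"tx":0.9,"ty":-0.53,"tz":0,"wx":0,"wy":0,"wz":-0.155,"claw":-1}
    - {"tx":0.9,"ty":-0.53,"tz":0,"wx":0,"wy":0,"wz":-0.155,"claw":-1}
    - {"tx":0.9,"ty":-0.53,"tz":0,"wx":0,"wy":0,"wz":-0.155,"claw":-1}
    - {"tx":0.9,"ty":-0.53,"tz":0,"wx":0,"wy":0,"wz":-0.155,"claw":-1}
    - {"tx":0.9,"ty":-0.53,"tz":0,"wx":0,"wy":0,"wz":-0.155,"claw":-1}
    - {"tx":0.9,"ty":-0.53,"tz":0,"wx":0,"wy":0,"wz":-0.155,"claw":-1}
    - {"tx":0.9,"ty":-0.53,"tz":0,"wx":0,"wy":0,"wz":-0.155,"claw":-1}

```text
clock: 0.77
tcp_pos: [378.4, -319.1, 231.1]
tcp_rot: [[0.297, 0.955, 0.0], [0.955, -0.297, 0.002], [0.002, -0.0, -1.0]]
wrist_force: [-0.3, -0.0, 0.3]
finger_gap: -0.2
grasp_force: 0.0
```

```bash
python3 - <<'E'
from h import *
from station import arm
st=arm.sense();print(st["clock"],np.round(st["tcp_pos"],1),np.round(st["tcp_rot"],3).tolist(),st["finger_gap"])
print("mid",shift(st,[470,-50,200]),"end",shift(st,T2W([-179.4,157.3,83])))
E
```

```text
0.7667 [ 378.4 -319.1  231.1] [[0.297, 0.955, 0.0], [0.955, -0.297, 0.002], [0.002, -0.0, -1.0]] -0.2465114985473953
mid (array([0.947, 0.025, 0.105]), array([ 0.0009,  0.0069, -0.042 ])) end (array([ 1.882, -0.424,  0.307]), array([ 0.0009,  0.0069, -0.042 ]))
```

Emit:
drive_tool:
  targets:
    - {"tx":0.95,"ty":0.03,"tz":0.1,"wx":0.001,"wy":0.007,"wz":-0.042,"claw":-1}
    - {"tx":0.95,"ty":0.03,"tz":0.1,"wx":0.001,"wy":0.007,"wz":-0.042,"claw":-1}
    - {"tx":0.95,"ty":0.03,"tz":0.1,"wx":0.001,"wy":0.007,"wz":-0.042,"claw":-1}
    - {"tx":0.95,"ty":0.03,"tz":0.1,"wx":0.001,"wy":0.007,"wz":-0.042,"claw":-1}
    - {"tx":0.95,"ty":0.03,"tz":0.1,"wx":0.001,"wy":0.007,"wz":-0.042,"claw":-1}
    - {"tx":0.95,"ty":0.03,"tz":0.1,"wx":0.001,"wy":0.007,"wz":-0.042,"claw":-1}
    - {"tx":0.95,"ty":0.03,"tz":0.1,"wx":0.001,"wy":0.007,"wz":-0.042,"claw":-1}
    - {"tx":0.95,"ty":0.03,"tz":0.1,"wx":0.001,"wy":0.007,"wz":-0.042,"claw":-1}

```text
clock: 1.43
tcp_pos: [472.5, -48.3, 200.3]
tcp_rot: [[0.039, 0.999, 0.0], [0.998, -0.039, 0.047], [0.047, -0.002, -0.999]]
wrist_force: [0.1, 0.1, -0.1]
finger_gap: -0.6
grasp_force: 0.0
```

```bash
python3 - <<'E'
from h import *
from station import arm
st=arm.sense();print(st["clock"],np.round(st["tcp_pos"],1),np.round(st["dq"],2),st["finger_gap"])
print("end",shift(st,T2W([-179.4,157.3,68])))
E
```

```text
1.4333 [472.5 -48.3 200.3] [-4.89 -0.44  0.15  1.05 -3.34 -5.56] -0.5650878238337181
end (array([ 1.003, -0.2  ,  0.299]), array([-0.0002, -0.0003, -0.0002]))
```

Emit:
drive_tool:
  targets:
    - {"tx":1.0,"ty":-0.2,"tz":0.3,"wx":0,"wy":0,"wz":0,"claw":-1}
    - {"tx":1.0,"ty":-0.2,"tz":0.3,"wx":0,"wy":0,"wz":0,"claw":-1}
    - {"tx":1.0,"ty":-0.2,"tz":0.3,"wx":0,"wy":0,"wz":0,"claw":-1}
    - {"tx":1.0,"ty":-0.2,"tz":0.3,"wx":0,"wy":0,"wz":0,"claw":-1}
    - {"tx":1.0,"ty":-0.2,"tz":0.3,"wx":0,"wy":0,"wz":0,"claw":-1}
    - {"tx":1.0,"ty":-0.2,"tz":0.3,"wx":0,"wy":0,"wz":0,"claw":-1}
    - {"tx":1.0,"ty":-0.2,"tz":0.3,"wx":0,"wy":0,"wz":0,"claw":-1}
    - {"tx":1.0,"ty":-0.2,"tz":0.3,"wx":0,"wy":0,"wz":0,"claw":-1}

```text
clock: 2.1
tcp_pos: [424.7, 254.7, 123.6]
tcp_rot: [[0.044, 0.999, 0.0], [0.998, -0.044, 0.044], [0.044, -0.002, -0.999]]
wrist_force: [0.2, 0.4, 0.0]
finger_gap: -0.0
grasp_force: 0.0
```

Emit:
drive_tool:
  targets:
    - {"tx":0,"ty":0,"tz":0,"wx":0,"wy":0,"wz":0,"claw":-1}
    - {"tx":0,"ty":0,"tz":0,"wx":0,"wy":0,"wz":0,"claw":-1}

```text
clock: 2.27
tcp_pos: [425.1, 252.9, 123.8]
tcp_rot: [[0.043, 0.999, -0.0], [0.998, -0.043, 0.043], [0.043, -0.002, -0.999]]
wrist_force: [0.1, 0.5, -0.2]
finger_gap: 0.1
grasp_force: 0.0
```

```bash
python3 - <<'E'
from h import *
from station import arm
st=arm.sense();print(st["clock"],np.round(st["tcp_pos"],1),W2T(st["tcp_pos"]),shift(st,T2W([-179.4,157.3,68])))
d=arm.get_image("scene");t=arm.get_image("top");w=arm.get_image("wrist")
print(orange(d),arm.sense()["clock"])
a=cv2.resize(d["img"][190:300,370:480],(400,400),interpolation=0);b=cv2.resize(t["img"][190:290,130:230],(400,400),interpolation=0)
cv2.imwrite("pics/c2.png",np.hstack([a,b]))
E
```

```text
2.2667 [425.1 252.9 123.8] [-178.46811498  151.55925262   67.2575495 ] (array([ 0.019, -0.003, -0.003]), array([-0.0003,  0.0003, -0.0009]))
[(195.0, np.float64(-0.9), np.float64(167.8), np.float64(50.0))] 2.4167
```

View pics/c2.png

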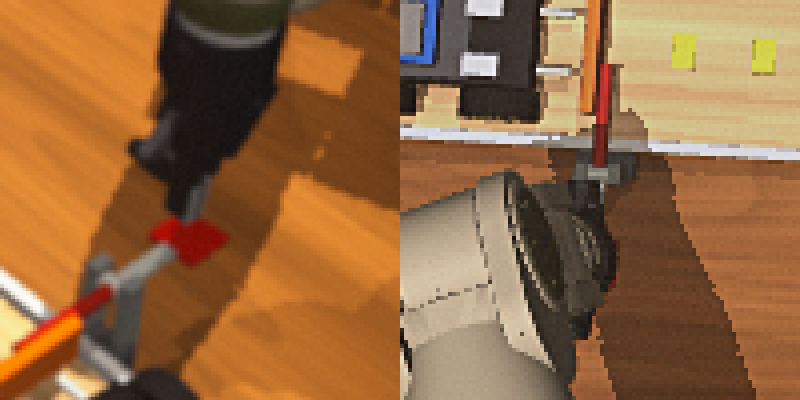

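The fingertips stand over the middle of the red pad (crop about (188,222), pad at (190,240)), 25 mm above it. I'll do a partial press first, below the release angle.

Emit:
drive_tool:
  targets:
    - {"tx":0.01,"ty":0,"tz":0.05,"wx":0,"wy":0,"wz":0,"claw":-1}
    - {"tx":0.01,"ty":0,"tz":0.09,"wx":0,"wy":0,"wz":0,"claw":-1}
    - {"tx":0.01,"ty":0,"tz":0.115,"wx":0,"wy":0,"wz":0,"claw":-1}
    - {"tx":0.01,"ty":0,"tz":0.115,"wx":0,"wy":0,"wz":0,"claw":-1}

```text
clock: 2.75
tcp_pos: [426.1, 255.2, 89.3]
tcp_rot: [[0.048, 0.999, -0.0], [0.998, -0.048, 0.043], [0.043, -0.002, -0.999]]
wrist_force: [-0.6, -0.4, -0.4]
finger_gap: -0.6
grasp_force: 0.0
```

```bash
python3 - <<'E'
from h import *
from station import arm
st=arm.sense();print(st["clock"],np.round(st["tcp_pos"],1),W2T(st["tcp_pos"]),st["wrist_force"])
d=arm.get_image("scene");t=arm.get_image("top")
np.savez("s3.npz",**d);print(orange(d))
a=cv2.resize(d["img"][200:300,340:440],(400,400),interpolation=0);b=cv2.resize(t["img"][190:290,130:230],(400,400),interpolation=0)
cv2.imwrite("pics/c3.png",np.hstack([a,b]))
E
```

```text
2.75 [426.1 255.2  89.3] [-177.58393783  152.27972592   32.67463524] [-0.63881998 -0.4214246  -0.36530813]
[(182.0, np.float64(-0.4), np.float64(167.3), np.float64(50.0))]
```

View pics/c3.png

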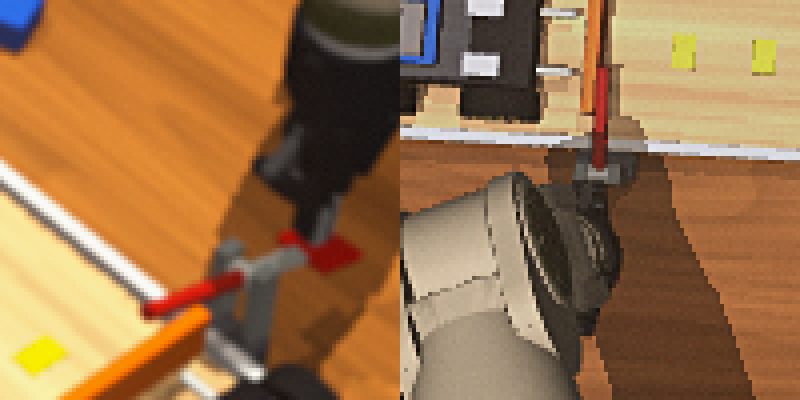

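The red bar tip has lifted to crop (150,310) with the rover still held, so the contact height is as computed. Next I press fully, lift and leave downhill.

Emit:
drive_tool:
  targets:
    - {"tx":0,"ty":0,"tz":0.055,"wx":0,"wy":0,"wz":0,"claw":-1}
    - {"tx":0,"ty":0,"tz":0.11,"wx":0,"wy":0,"wz":0,"claw":-1}
    - {"tx":0,"ty":0,"tz":0.13,"wx":0,"wy":0,"wz":0,"claw":-1}
    - {"tx":0,"ty":0,"tz":0.13,"wx":0,"wy":0,"wz":0,"claw":-1}
    - {"tx":-0.06,"ty":0,"tz":0.03,"wx":0,"wy":0,"wz":0,"claw":-1}
    - {"tx":-0.12,"ty":0,"tz":-0.08,"wx":0,"wy":0,"wz":0,"claw":-1}
    - {"tx":-0.23,"ty":0.03,"tz":-0.1,"wx":0,"wy":0,"wz":0,"claw":-1}
    - {"tx":-0.35,"ty":0.08,"tz":-0.12,"wx":0,"wy":0,"wz":0,"claw":-1}

```text
clock: 3.52
tcp_pos: [446.2, 149.1, 124.8]
tcp_rot: [[0.043, 0.999, 0.006], [0.998, -0.043, 0.045], [0.045, 0.004, -0.999]]
wrist_force: [1.0, 0.1, -0.3]
finger_gap: -0.0
grasp_force: 0.0
```

```bash
python3 - <<'E'
from h import *
from station import arm
st=arm.sense();print(st["clock"],np.round(st["tcp_pos"],1),W2T(st["tcp_pos"]),shift(st,T2W([0,-130,32])))
d=arm.get_image("scene");np.savez("s4.npz",**d);print(orange(d))
cv2.imwrite("pics/c4.png",cv2.resize(d["img"][180:380,270:500],None,fx=3,fy=3,interpolation=0))
E
```

```text
3.5167 [446.2 149.1 124.8] [-153.55263554   48.78001317   72.84241186] (array([-0.593,  0.514,  0.138]), array([ 0.0006, -0.    , -0.0008]))
[(175.0, np.float64(-0.1), np.float64(117.3), np.float64(50.0))]
```

View pics/c4.png

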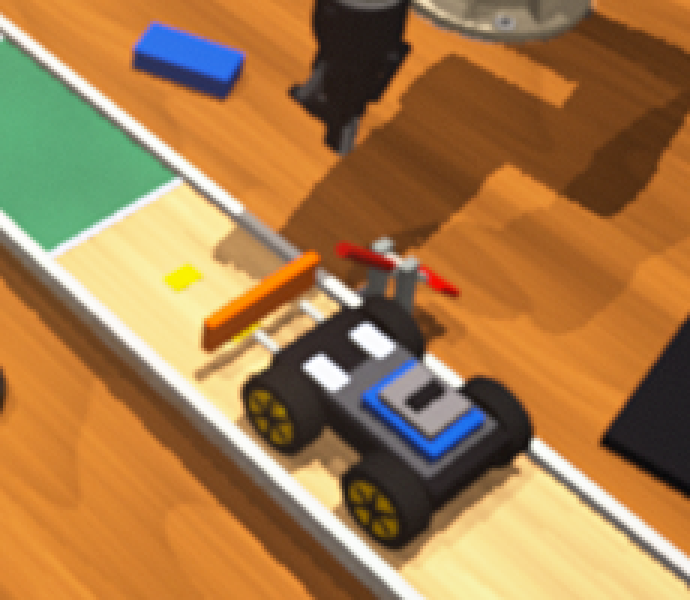

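The gate is up and the rover is rolling, with its bumper at crop (260,300). The fingers are clear, so I move to the waiting pose in the zone.

Emit:
drive_tool:
  targets:
    - {"tx":-0.1,"ty":0.085,"tz":0.0,"wx":0,"wy":0,"wz":0,"claw":-1}
    - {"tx":-0.2,"ty":0.17,"tz":0.0,"wx":0,"wy":0,"wz":0,"claw":-1}
    - {"tx":-0.3,"ty":0.26,"tz":0.01,"wx":0,"wy":0,"wz":0,"claw":-1}
    - {"tx":-0.4,"ty":0.35,"tz":0.04,"wx":0,"wy":0,"wz":0,"claw":-1}
    - {"tx":-0.5,"ty":0.44,"tz":0.08,"wx":0,"wy":0,"wz":0,"claw":-1}
    - {"tx":-0.59,"ty":0.51,"tz":0.13,"wx":0,"wy":0,"wz":0,"claw":-1}

```text
clock: 4.07
tcp_pos: [593.3, -35.4, 76.3]
tcp_rot: [[0.047, 0.999, 0.006], [0.998, -0.047, 0.043], [0.043, 0.004, -0.999]]
wrist_force: [1.6, -0.2, 0.5]
finger_gap: 0.1
grasp_force: 0.0
```

```bash
python3 - <<'E'
from h import *
from station import arm
st=arm.sense();print(st["clock"],W2T(st["tcp_pos"]),shift(st,T2W([0,-130,32])))
d=arm.get_image("scene");np.savez("s5.npz",**d);print(orange(d))
cv2.imwrite("pics/c5.png",cv2.resize(d["img"][150:350,200:430],None,fx=3,fy=3,interpolation=0))
E
```

```text
4.0667 [   0.38841767 -132.07229065   32.42032063] (array([ 0.007, -0.001,  0.001]), array([ 0.0007,  0.0003, -0.0015]))
[(190.0, np.float64(1.5), np.float64(19.8), np.float64(50.0))]
```

View pics/c5.png

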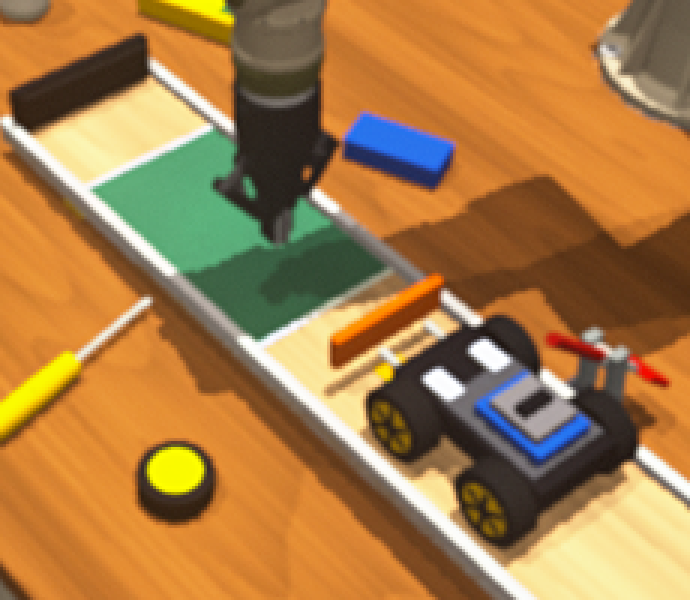

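The fingers are shown inside the zone at crop (280,235), ahead of the bumper at crop (387,320). I wait three rows, then measure again.

Emit:
drive_tool:
  targets:
    - {"tx":0,"ty":0,"tz":0,"wx":0,"wy":0,"wz":0,"claw":-1}
    - {"tx":0,"ty":0,"tz":0,"wx":0,"wy":0,"wz":0,"claw":-1}
    - {"tx":0,"ty":0,"tz":0,"wx":0,"wy":0,"wz":0,"claw":-1}

```text
clock: 4.37
tcp_pos: [589.7, -32.1, 75.5]
tcp_rot: [[0.046, 0.999, 0.001], [0.998, -0.046, 0.044], [0.045, -0.001, -0.999]]
wrist_force: [0.0, 0.1, 0.3]
finger_gap: -0.3
grasp_force: 0.0
```

```bash
cat > sim.py <<'E'
from h import *
def off(d,y):  # blob reading minus true face y, bumper box projected
    pts=[proj(d,T2W([x,yy,z])) for x in(-60,60) for yy in(y,y+12) for z in(25,61)]
    return ray_t(d,cv2.minAreaRect(np.float32(pts))[0],50)[1]-y
def run(t0,face0,v0,tf,yf,m=.6,a=.3,dt=5e-4,k=60,c=.5):
    # rover from t0; finger face knots (tf,yf) ; returns contact time, y, peak compression, end compression, end face
    y,v,cm,tc=-face0,v0,0,None
    for t in np.arange(t0,tf[-1]+1,dt):
        f=-np.interp(t,tf,yf); p=max(0,y-f)
        if p>0 and tc is None: tc=(round(t-tf[0],3),round(-y),)
        v+=dt*(a-v-(k*p/m)); y+=v*dt; cm=max(cm,p)
    return tc,round(cm,4) if 0 else round(cm*1000,1),round(p*1000,1)
E
python3 - <<'E'
from sim import *
from station import arm
st=arm.sense();print(st["clock"],W2T(st["tcp_pos"]))
d=arm.get_image("scene");np.savez("s6.npz",**d);print(orange(d),arm.sense()["clock"])
for n,t in(("scene0",0),("s4",3.517),("s5",4.067),("s6",st["clock"])):
    q=dict(np.load(n+".npz"));r=orange(q)[0][2];print(t,r,"face",r-off(q,r-8))
b=min(blobs(d,(0,0,60),(180,60,200),(270,190,310,240),5),key=lambda c:0) if 0 else None
print("fingertip proj",proj(d,np.array(st["tcp_pos"])))
E
```

```text
4.3667 [  -3.30869963 -129.00115262   31.49908324]
[(149.5, np.float64(0.8), np.float64(-51.2), np.float64(50.0))] 4.4167
0 168.0 face 158.6960658494877
3.517 117.3 face 107.63430524131086
4.067 19.8 face 9.436670610272845
4.3667 -51.2 face -62.073177646504604
fingertip proj [293.21490464 228.9125758 ]
```

```bash
python3 - <<'E'
from sim import *
for n in("s4","s5","s6"):
    d=dict(np.load(n+".npz"))
    for lo in((11,225,130),(9,215,70),(8,200,50)):
        for c in blobs(d,lo,(18,255,255),(200,150,480,380),40)[:2]:
            r=cv2.minAreaRect(c);print(n,lo,cv2.contourArea(c),np.round(r[0],1),np.round(r[1],1),round(r[2]),np.round(ray_t(d,r[0],50),1))
d=dict(np.load("s6.npz"))
for y in(-55,-58,-61,-64):
    r=cv2.minAreaRect(np.float32([proj(d,T2W([x,yy,z])) for x in(-60,60) for yy in(y,y+12) for z in(25,61)]));print(y,np.round(r[0],1),np.round(r[1],1))
cv2.imwrite("pics/c6.png",cv2.resize(d["img"][200:300,270:400],None,fx=6,fy=6,interpolation=0))
E
```

```text
s4 (11, 225, 130) 179.5 [357.6 277.9] [ 7.7 45. ] 56 [-1.000e-01  1.173e+02  5.000e+01]
s4 (9, 215, 70) 354.0 [357.1 279.4] [ 9.7 47.4] 56 [  4.1 119.9  50. ]
s4 (8, 200, 50) 381.0 [357.2 279.5] [10.4 49.1] 55 [  4.3 120.3  50. ]
s4 (8, 200, 50) 135.0 [463.  273.7] [42.6 19.8] 52 [-206.   266.3   50. ]
s5 (11, 225, 130) 205.5 [329.5 255.5] [ 9.1 44. ] 58 [ 1.4 19.5 50. ]
s5 (9, 215, 70) 343.5 [328.7 256.1] [ 9.8 46. ] 57 [ 4.3 19.9 50. ]
s5 (8, 200, 50) 366.5 [328.9 256. ] [10.4 46.2] 58 [ 3.8 20.  50. ]
s5 (8, 200, 50) 43.0 [454.4 323.6] [67.6  7.3] 38 [-69.9 345.8  50. ]
s6 (11, 225, 130) 149.5 [311.1 240.1] [ 9.6 40.3] 60 [  0.8 -51.2  50. ]
s6 (9, 215, 70) 357.0 [310.2 241. ] [10.4 43.8] 60 [  4.7 -50.2  50. ]
s6 (8, 200, 50) 388.5 [310.2 241. ] [11.2 44.8] 60 [  4.7 -50.2  50. ]
s6 (8, 200, 50) 117.5 [450.7 318.5] [79.8 10.8] 38 [-74.9 331.9  50. ]
-55 [311.6 242.4] [12.4 47.4]
-58 [310.8 241.8] [12.4 47.3]
-61 [310.1 241.1] [12.4 47.3]
-64 [309.3 240.5] [12.4 47.2]
```

View pics/c6.png

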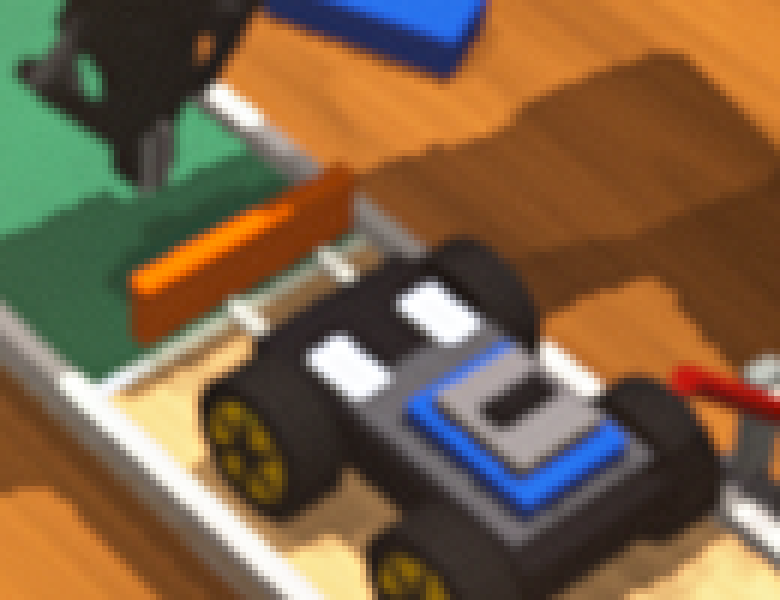

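The rover's bumper has just passed the white line at crop (240,250), and the gap to the fingers is about 45 mm. I now optimise the finger's row speeds against the uncertainties.

```bash
cat > opt.py <<'E'
import numpy as np, itertools
from scipy.optimize import differential_evolution as DE
dt=1/480; N=22
g,v0,vi,m=[np.array(c) for c in zip(*itertools.product((38,44,51),(.237,.262),(.3,.34),(.5,.74)))]
g=g/1000
def sim(row):   # row = cumulative finger travel per row (m)
    t=np.arange(0,(len(row)+6)/12,dt); F=np.interp(t,np.arange(len(row)+1)/12,np.r_[0,row])
    x=-g.copy();v=v0.copy();pk=0*g;tc=np.full(len(g),np.nan);p=0
    for ti,f in zip(t,F):
        p=np.maximum(0,x-f);tc=np.where(np.isnan(tc)&(p>0),ti,tc);pk=np.maximum(pk,p)
        v=v+dt*(vi-v-60*p/m-.5*(p>0)*0);x=x+v*dt
    return pk,tc,p
def row(q):
    t1,ta,v1,d1,d2,tb=q; t=(np.arange(0,N*24)+.5)/288   # start delay t1, ramp ta, speed v1, decel d1 until tb after ramp, then d2
    v=np.clip((t-t1)/ta,0,1)*v1; s=np.maximum(0,t-t1-ta)
    v=np.maximum(0,v-d1*np.minimum(s,tb)-d2*np.maximum(0,s-tb)); return (np.cumsum(v)/288)[23::24]
def cost(q):
    r=row(q);pk,tc,p=sim(r);return pk.max()*1000+1e3*max(0,r[-1]-.17)+ (50 if np.isnan(tc).any() else 0)
if __name__=="__main__":
    s=DE(cost,[(0,.2),(.05,.35),(.18,.26),(0,.25),(.1,.6),(0,.6)],maxiter=25,popsize=8,seed=1,workers=-1,updating='deferred')
    r=row(s.x);pk,tc,p=sim(r);print(np.round(s.x,3),s.fun);print(np.round(r*1000,1));print(np.round(pk*1000,1));print(np.round(tc,2));print(np.round(p*1000,1))
E
time python3 opt.py
```

```text
[0.122 0.1   0.223 0.128 0.169 0.237] 10.541226543284528
[  0.    2.2  17.2  35.   52.   68.   82.9  96.6 109.1 120.4 130.6 139.6
 147.5 154.2 159.7 164.  167.2 169.2 170.  170.  170.  170. ]
[ 5.8  7.1  6.4  7.8  8.9  9.8  9.4 10.5  5.3  7.2  5.9  7.9  6.4  7.9
  7.2  8.9  7.4  9.8  8.1 10.5  6.8  8.7  7.6  9.9]
[0.17 0.17 0.16 0.16 0.15 0.15 0.15 0.15 0.25 0.25 0.24 0.24 0.19 0.19
 0.18 0.18 0.41 0.41 0.36 0.36 0.28 0.28 0.26 0.26]
[1.3 6.1 1.4 6.7 6.6 6.6 6.4 7.5 2.2 4.1 2.2 4.8 1.2 5.9 1.3 6.6 4.6 2.8
 5.1 2.9 3.8 3.5 3.7 4.1]
real	0m23.214s
user	0m39.822s
sys	0m0.386s
```

```bash
sed -i 's/itertools.product((38,44,51),(.237,.262),(.3,.34),(.5,.74))/itertools.product((38,44,51),(.237,.262),(.3,.34),(.5,.74),(.005,.045))/; s/^g,v0,vi,m=/g,v0,vi,m,lag=/; s/pk=0\*g;/pk=0*g;fl=0*g;/; s/        p=np.maximum(0,x-f)/        fl=fl+dt*(f-fl)\/lag;p=np.maximum(0,x-fl)/; s/-.17)+/-.185)+/' opt.py && time python3 opt.py
```

```text
[0.09  0.076 0.225 0.105 0.196 0.494] 12.174277189945764
[  0.    8.7  27.1  44.8  61.8  78.   93.5 108.3 121.9 134.3 145.2 154.8
 163.  169.9 175.4 179.6 182.4 183.8 184.  184.  184.  184. ]
[ 6.6  6.4  8.6  8.   7.5  7.1  9.6  9.   7.1 10.   9.3 11.5  7.7 10.6
 10.2 12.2  7.3  6.2  9.4  8.1  8.2  6.9 10.5  9.2  7.9  7.6  9.8  9.5
  8.8  8.4 11.  10.5  8.7  7.  11.2  9.   9.5  8.  12.2 10.1  8.3  7.6
 10.5  9.6  9.3  8.4 11.7 10.7]
[0.34 0.19 0.34 0.19 0.3  0.18 0.3  0.18 0.21 0.16 0.21 0.16 0.19 0.16
 0.19 0.16 0.44 0.28 0.44 0.28 0.4  0.26 0.4  0.26 0.32 0.2  0.32 0.2
 0.29 0.2  0.29 0.2  0.54 0.42 0.54 0.42 0.49 0.38 0.49 0.38 0.42 0.3
 0.42 0.3  0.38 0.27 0.38 0.27]
[3.2 1.4 3.3 6.2 3.4 1.4 3.9 6.8 3.2 5.6 4.7 4.3 2.9 7.  5.3 5.5 3.9 2.9
 3.1 4.1 4.7 2.8 2.9 4.8 4.5 4.5 2.8 5.1 5.  4.5 3.1 5.7 1.  4.4 7.5 3.1
 3.3 5.  5.  3.1 4.2 5.  2.4 3.2 5.1 5.5 2.2 3.6]
real	0m13.000s
user	0m30.690s
sys	0m0.221s
```

Emit:
drive_tool:
  targets:
    - {"tx":0,"ty":0,"tz":0,"wx":0,"wy":0,"wz":0,"claw":-1}
    - {"tx":-0.03,"ty":0,"tz":0,"wx":0,"wy":0,"wz":0,"claw":-1}
    - {"tx":-0.09,"ty":0,"tz":0,"wx":0,"wy":0,"wz":0,"claw":-1}
    - {"tx":-0.149,"ty":0,"tz":0,"wx":0,"wy":0,"wz":0,"claw":-1}
    - {"tx":-0.206,"ty":0,"tz":0,"wx":0,"wy":0,"wz":0,"claw":-1}
    - {"tx":-0.26,"ty":0,"tz":0,"wx":0,"wy":0,"wz":0,"claw":-1}
    - {"tx":-0.312,"ty":0,"tz":0,"wx":0,"wy":0,"wz":0,"claw":-1}
    - {"tx":-0.361,"ty":0,"tz":0,"wx":0,"wy":0,"wz":0,"claw":-1}

```text
clock: 5.08
tcp_pos: [585.2, -142.0, 70.5]
tcp_rot: [[0.046, 0.999, 0.002], [0.998, -0.046, 0.044], [0.044, 0.0, -0.999]]
wrist_force: [0.9, -0.4, 0.0]
finger_gap: 0.0
grasp_force: 0.2
```

Emit:
drive_tool:
  targets:
    - {"tx":-0.045,"ty":0,"tz":0,"wx":0,"wy":0,"wz":0,"claw":-1}
    - {"tx":-0.087,"ty":0,"tz":0,"wx":0,"wy":0,"wz":0,"claw":-1}
    - {"tx":-0.123,"ty":0,"tz":0,"wx":0,"wy":0,"wz":0,"claw":-1}
    - {"tx":-0.155,"ty":0,"tz":0,"wx":0,"wy":0,"wz":0,"claw":-1}
    - {"tx":-0.182,"ty":0,"tz":0,"wx":0,"wy":0,"wz":0,"claw":-1}
    - {"tx":-0.205,"ty":0,"tz":0,"wx":0,"wy":0,"wz":0,"claw":-1}
    - {"tx":-0.224,"ty":0,"tz":0,"wx":0,"wy":0,"wz":0,"claw":-1}
    - {"tx":-0.238,"ty":0,"tz":0,"wx":0,"wy":0,"wz":0,"claw":-1}

```text
clock: 5.75
tcp_pos: [581.9, -212.7, 66.8]
tcp_rot: [[0.046, 0.999, 0.002], [0.998, -0.046, 0.044], [0.044, -0.001, -0.999]]
wrist_force: [0.5, 0.4, 0.9]
finger_gap: 0.2
grasp_force: 0.2
```

Emit:
drive_tool:
  targets:
    - {"tx":-0.009,"ty":0,"tz":0,"wx":0,"wy":0,"wz":0,"claw":-1}
    - {"tx":-0.014,"ty":0,"tz":0,"wx":0,"wy":0,"wz":0,"claw":-1}
    - {"tx":-0.015,"ty":0,"tz":0,"wx":0,"wy":0,"wz":0,"claw":-1}
    - {"tx":-0.015,"ty":0,"tz":0,"wx":0,"wy":0,"wz":0,"claw":-1}
    - {"tx":-0.015,"ty":0,"tz":0,"wx":0,"wy":0,"wz":0,"claw":-1}
    - {"tx":-0.015,"ty":0,"tz":0,"wx":0,"wy":0,"wz":0,"claw":-1}
    - {"tx":-0.015,"ty":0,"tz":0,"wx":0,"wy":0,"wz":0,"claw":-1}
    - {"tx":-0.015,"ty":0,"tz":0,"wx":0,"wy":0,"wz":0,"claw":-1}

```text
clock: 6.42
tcp_pos: [581.7, -216.4, 66.6]
tcp_rot: [[0.046, 0.999, 0.002], [0.998, -0.046, 0.044], [0.044, -0.0, -0.999]]
wrist_force: [1.2, -0.9, 1.1]
finger_gap: 0.0
grasp_force: 0.1
```

```bash
python3 - <<'E'
from sim import *
from station import arm
st=arm.sense();print(st["clock"],W2T(st["tcp_pos"]),st["wrist_force"])
d=arm.get_image("scene")
c=blobs(d,(9,215,70),(18,255,255),(200,150,480,380),40)[0];r=ray_t(d,cv2.minAreaRect(c)[0],50);print(r,"face",r[1]-off(d,r[1]-9))
cv2.imwrite("pics/c7.png",cv2.resize(d["img"][160:300,210:410],None,fx=4,fy=4,interpolation=0))
E
```

```text
6.4167 [  -4.35797657 -313.70271668   30.96767748] [ 1.18071416 -0.86535208  1.12924518]
[   2.62663688 -289.12338226   50.        ] face -301.7203251805645
```

View pics/c7.png

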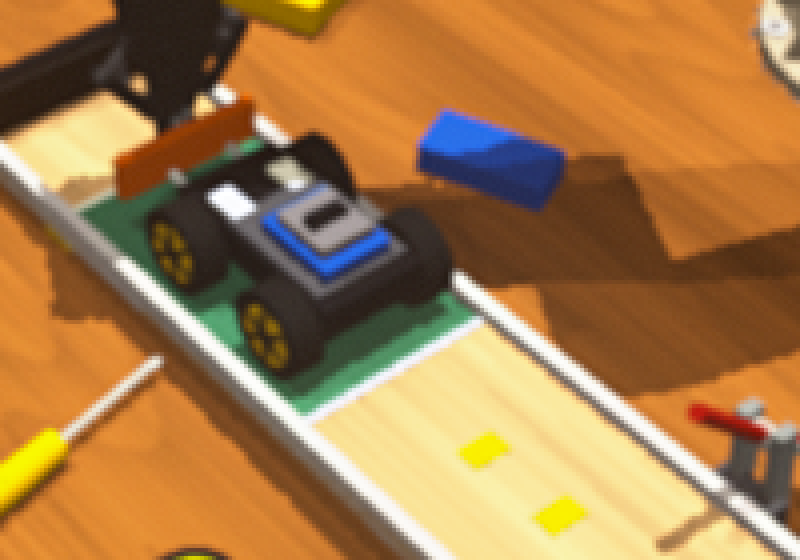

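The rover is resting against the fingers. The bumper face is at about y = −302, inside the zone's lower line at −330, and the gate is up. I let it settle, check it is still, and hand in.

Emit:
drive_tool:
  targets:
    - {"tx":0,"ty":0,"tz":0,"wx":0,"wy":0,"wz":0,"claw":-1}
    - {"tx":0,"ty":0,"tz":0,"wx":0,"wy":0,"wz":0,"claw":-1}
    - {"tx":0,"ty":0,"tz":0,"wx":0,"wy":0,"wz":0,"claw":-1}
    - {"tx":0,"ty":0,"tz":0,"wx":0,"wy":0,"wz":0,"claw":-1}
    - {"tx":0,"ty":0,"tz":0,"wx":0,"wy":0,"wz":0,"claw":-1}
    - {"tx":0,"ty":0,"tz":0,"wx":0,"wy":0,"wz":0,"claw":-1}
    - {"tx":0,"ty":0,"tz":0,"wx":0,"wy":0,"wz":0,"claw":-1}
    - {"tx":0,"ty":0,"tz":0,"wx":0,"wy":0,"wz":0,"claw":-1}

```text
clock: 7.13
tcp_pos: [581.7, -216.7, 66.6]
tcp_rot: [[0.046, 0.999, 0.002], [0.998, -0.046, 0.044], [0.044, -0.0, -0.999]]
wrist_force: [-0.2, 0.3, -0.5]
finger_gap: 0.1
grasp_force: 0.1
```

Emit:
drive_tool:
  targets:
    - {"tx":0,"ty":0,"tz":0,"wx":0,"wy":0,"wz":0,"claw":-1}
    - {"tx":0,"ty":0,"tz":0,"wx":0,"wy":0,"wz":0,"claw":-1}
    - {"tx":0,"ty":0,"tz":0,"wx":0,"wy":0,"wz":0,"claw":-1}
    - {"tx":0,"ty":0,"tz":0,"wx":0,"wy":0,"wz":0,"claw":-1}
    - {"tx":0,"ty":0,"tz":0,"wx":0,"wy":0,"wz":0,"claw":-1}
    - {"tx":0,"ty":0,"tz":0,"wx":0,"wy":0,"wz":0,"claw":-1}
    - {"tx":0,"ty":0,"tz":0,"wx":0,"wy":0,"wz":0,"claw":-1}
    - {"tx":0,"ty":0,"tz":0,"wx":0,"wy":0,"wz":0,"claw":-1}

```text
clock: 7.8
tcp_pos: [581.8, -216.7, 66.7]
tcp_rot: [[0.046, 0.999, 0.002], [0.998, -0.046, 0.044], [0.044, -0.0, -0.999]]
wrist_force: [-0.5, -0.8, -0.6]
finger_gap: 0.3
grasp_force: 0.1
```

```bash
python3 - <<'E'
from sim import *
from station import arm
f=[];ims=[]
for i in range(5):
    d=arm.get_image("scene");ims.append(d["img"].astype(int))
    c=blobs(d,(9,215,70),(18,255,255),(200,150,480,380),40)[0];r=ray_t(d,cv2.minAreaRect(c)[0],50)[1];f.append(r-off(d,r-9))
print(np.round(f,1),[np.abs(a-ims[0])[170:270,230:340].mean().round(2) for a in ims[1:]],W2T(arm.sense()["tcp_pos"]),arm.sense()["clock"])
if max(f)-min(f)<2 and -318<np.mean(f)<-60: print(arm.close_job())
E
```

```text
[-301.7 -301.7 -301.7 -300.6 -301.7] [np.float64(1.07), np.float64(1.07), np.float64(1.07), np.float64(1.07)] [  -4.3460906  -313.94302877   30.99539423] 8.05
the job is handed in; nothing more can be done
None
```

The job is handed in at 8.05 s: gate raised, rover held still by the fingers, bumper face at about y = −302 mm inside the green zone; peak bumper travel wasn't measured, but my simulation predicted about 9 mm (12.2 mm worst case).

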